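# Level the sprung appliance stand and keep it pressed

## Task

Level the small appliance stand: lay the loose spirit level flat in the channel between the four guides on the stand's deck and let go of it, then grip the levelling foot's knob, press it down until the foot stands firmly on its pad, and turn the knob until the bubble lies wholly between the two black lines. The deck springs up when it is not pressed, so only a reading taken while pressing counts: finish while your fingers still hold the knob pressed down, with the bubble centred. Leave the other things on the table where they are.

Things in the scene. Friction and masses are not known exactly. Their poses are not given: they have to be found in the camera images.
- stand: Appliance stand, fixed to the table: grey base plate 200 x 240 x 12 mm, a white hinged deck over it. Origin: centre of the base's underside; x points from the stand's free front edge to the rear edge where the deck is hinged, z up.
- deck: White deck of the stand, 197 x 240 x 8 mm, hinged about y at the rear; origin on the hinge, at the deck's underside, axes as the stand's when level; its top is then 53 mm above the table. A spring lifts its front to a stop (0.04 rad nose-up) when nobody presses; with the level on it, 3 to 4 N down on the knob (up to 15 N through a stiff tight grip) brings the foot onto its rigid pad.
- channel (a point): Centre of the channel on the deck's top, 60 mm to -y of the deck's middle line. Its frame tilts with the deck: x along the channel, z out of the deck. Channel 46 mm wide between four guides 7 mm high, 34 mm long, centred 65 mm before and behind this point; the middle 96 mm have no guides, so fingers have room there down to the deck.
- level: Loose spirit level: straight aluminium bar 160 x 36 x 30 mm (x long, y across, z up), 0.25 kg, a green vial with a white bubble in the middle of its top (5 mm proud of the bar). Origin: centre of its underside. It lies right side up on the table at the left; it may be laid in the channel either way round.
- bubble (a joint): Bubble's offset along the level's own x from the vial's middle, m, -0.017 to 0.017; it floats to the higher end, about 0.7 mm per 0.001 rad of slope, settling in about 1.5 s. The bubble is 14 mm long, the two black lines 20 mm apart: it is wholly between them within +-3 mm.
- knob: Knob of the levelling foot, on the deck near its front edge, 60 mm to +y of the middle line: black hub 30 mm in diameter, 30 mm high, on a steel flange 54 mm across, 6 mm thick. Origin: on the axis at the flange's underside; z along the axis. Fingertips gripping the hub can rest on the flange to press. It turns stiffly (0.08 N m) and stays where it is left.
- knob_flange (a point): Point on the knob's axis at the flange's upper face; the hub's top is 30 mm above. It goes down 7 to 9 mm when pressed from rest to the foot. Turning clockwise seen from above raises the front: 2 mm, or 9.7 mm of bubble, per rad while pressed. At the start the pressed front is always too low: it needs 0.7 to 1.4 rad clockwise; the stop lies 2 rad beyond.
- foot_tip (a point): Lowest point of the foot, the steel screw below the knob; it moves with the deck.
- foot_pad (a point): Centre of the upper face of the black rubber pad on the base plate, 18 mm above the table, on which the foot stands when pressed.
- lint_roller: Bystander, to be left alone: lint roller, 199 mm long, white cylinder with blue handle.
- masking_tape: Bystander, to be left alone: roll of masking tape, 96 mm across, 25 mm high, lying flat.
- adjustable_wrench: Bystander, to be left alone: grey adjustable wrench, 163 mm long, lying flat.
- screwdriver: Bystander, to be left alone: screwdriver, 202 mm long, lying flat.

How it is judged:
On the way, in this order (a step that is already met when the one before it is completed fails the run):
1. the level lies flat in the channel on the deck, let go (x of level in the frame of channel between -0.03 and 0.03 m and y of level in the frame of channel between -0.009 and 0.009 m and z of level in the frame of channel between -0.004 and 0.004 m and angle between the x axis of level and the x axis of channel, either way round below 0.12 rad and angle between the z axis of level and the z axis of channel, either way round below 0.1 rad and contact force between the fingers and level below 0.2 N), for 0.2 s.
2. the deck is pressed down by the gripped knob until the foot stands on its pad (z of foot_tip in the frame of foot_pad below 0.001 m and contact force between the fingers and knob above 2 N), for 0.2 s.
At the end, for the whole second after the job is handed in: Level flat in the channel (within 30 mm along, 9 mm across, 0.12 rad), fingers off it; foot tip within 1 mm of its pad, fingers on the knob with over 2 N; bubble within 3.5 mm of the middle; all through the last second (all of step 1 and all of step 2 and value of joint bubble between -0.0035 and 0.0035 m); the arm keeps its last pose, push and grip.
It fails at once if lint roller moved by more than 50 mm (distance of lint_roller from where it was at the start of the episode above 0.05 m).
It fails at once if masking tape moved by more than 50 mm (distance of masking_tape from where it was at the start of the episode above 0.05 m).
It fails at once if adjustable wrench moved by more than 50 mm (distance of adjustable_wrench from where it was at the start of the episode above 0.05 m).
It fails at once if screwdriver moved by more than 50 mm (distance of screwdriver from where it was at the start of the episode above 0.05 m).
It also fails if it takes over 67 s, if anything falls off the work surface, if the arm or the gripper's body presses on something with over 40 N, if the wrist force passes 120 N, or if a joint passes its speed limit or range.

## Robot

A 6-joint arm with a two-finger parallel gripper is mounted at the origin on a cart in front of the work surface, level with it; the furniture and walls round the work are solid. World frame = base frame: x ahead of the robot, y to its left, z up, the work surface at z = 0. Lengths are in m, angles in rad, forces in N, time in s.
With the tool pointing down it reaches from about 0.35 to 0.875 m from the base axis. Payload 4.2 kg.
Tool frame: the origin (TCP) lies midway between the tips of the shut fingers; the grasp point (between the pads) lies 19 mm behind it (bot.grip_depth is the z of the grasp point in the tool frame, in m); z points along the fingers, y is the line along which they close (so a half turn about z gives the same grasp; the last joint's range is limited). The gripper opens to 85 mm and grips with 20 to 120 N. Pads are 22 mm wide; open, the fingers measure 114 mm over their backs; the gripper's body (76 mm by 85 mm) begins 54 mm behind the grasp point. The pads swing forward as they close: fully open they stand 13 mm farther back than shut.
Start: joints at [-0.959, 0.385, 0.008, 0, -1.194, -0.259], TCP at [0.216, -0.586, 0.231] pointing down, gripper open.
Joint ranges: [-3.14, 3.14], [-1.21, 2.06], [-1.07, 1.41], [-3.16, 2.05], [-2.99, -0.16], [-3.1, 3.1]. Speed limits (rad/s): [2.79, 2.79, 3.14, 3.14, 3.14, 3.14].

## Interface

Orientations are given as [roll, pitch, yaw] about the fixed x, y, z axes, in that order (R = Rz(yaw) Ry(pitch) Rx(roll)).
In Python, from plant import bot, viewer gives the robot as it stands.
- The arm moves only by the tool step_arm, never from a script. Its argument "commands" is one flat list of numbers, 4 for each row, row after row: the shift along the world's x, y, z in mm, then the turn about the world's z in degrees. A call has 1 to 10 rows; each row is the pose to reach, as a shift and turn from the pose commanded when the call began; what a row does not reach only later rows make up. A row lasts 1/12 s, in which the tool goes at most 41.7 mm and 7.16 degrees, less where a joint would pass 70% of its speed; a pose out of reach is approached as far as the arm can. A call with a gripper value outside its range is refused whole. "gripper" is the closure, from -1 (fully open) to 1 (shut), set as the call begins (left out, the last holds). The fingers move at their own pace and stop on an object; the grip force is fixed at half the most. Time passes only in rows, so rows that repeat a pose let the fingers close. It gives the time, the measured TCP pose, the force, the opening and the grip force at its end, in the units of the state.
- bot.get_state(): the state, without advancing time (a new reading comes with each control period).
- viewer.get_image(name): name is "scene" or "top" or "wrist"; returns a dict with "img" (480x640x3 uint8, red, green, blue), "camera_matrix" (3x3 intrinsics, pixels), "extrinsics" (4x4, takes a point from world to camera coordinates). Camera axes: x right, y up, looking along -z (the intrinsics and any distortion apply to the point x, -y, -z); pixel columns grow to the right and rows downward; lengths in m; the calibration is good to about 2 mm. The wrist camera is an equidistant fisheye: a pixel r from the principal point sees the ray r / f radians off the axis. A picture is of the moment at which its call begins. There is no depth.
- bot.hand_in(): hands the job in; it is judged then, once.
The state is a dict: "time": time; "joint_pos": joint angles; "dq": joint speeds; "effort": joint torques, N m; "ee_pos": TCP position; "ee_rot": TCP orientation; "ft_force": force on the tool from outside, world axes, zero at the start; "moment": the same for the moment, N m; "gripper_width": finger opening in m; "finger_force": force on a finger pad.
Only numpy, scipy, OpenCV 4.12 (cv2) and the standard library are available. Lean on these libraries where they do the work, as an engineer would, in place of code of your own. Each camera call takes 0.05 s, during which the arm holds its last target. There are 200 camera calls.

## Working session

There is one attempt and no reset: what is moved stays moved. The work goes in short steps, Python scripts to look and compute and a tool call to move; the robot and the scene stay as the last step left them, time stands still between calls to the robot, and variables do not carry over. Pictures are saved under pics/ and viewed, at most 10 in all, crops included, and the job is handed in when it is done.

Besides the shell and the picture viewer there is one more tool, called after "Emit:" by a JSON object that holds its "name" and its "arguments". step_arm: Moves the arm, as the interface text tells. Its arguments: {"type":"object","properties":{"commands":{"type":"array"},"gripper":{"type":"number"}},"required":["commands"]}

```bash
ls; mkdir -p pics; cat > h.py <<'E'
import numpy as np, cv2
from plant import bot, viewer
def grab(n,save=None):
    d=viewer.get_image(n); im=cv2.cvtColor(d["img"],cv2.COLOR_RGB2BGR)
    if save: cv2.imwrite(f"pics/{save}.png",im)
    return im,np.array(d["camera_matrix"]),np.array(d["extrinsics"])
def ray(uv,K,E,fish=False):
    x=(uv[0]-K[0,2])/K[0,0]; y=(uv[1]-K[1,2])/K[1,1]
    if fish:
        r=np.hypot(x,y); s=np.sin(r)/r if r>1e-9 else 1; v=np.array([x*s,-y*s,-np.cos(r)])
    else: v=np.array([x,-y,-1.])
    R=E[:3,:3]; return -R.T@E[:3,3], R.T@v
def onz(uv,z,K,E,fish=False):
    c,d=ray(uv,K,E,fish); return c+d*(z-c[2])/d[2]
def proj(p,K,E,fish=False):
    q=E[:3,:3]@np.asarray(p)+E[:3,3]; x,y,w=q[0],-q[1],-q[2]
    if fish:
        r=np.hypot(x,y); t=np.arctan2(r,w)/r; x,y=x*t,y*t
    else: x,y=x/w,y/w
    return np.array([K[0,0]*x+K[0,2],K[1,1]*y+K[1,2]])
E
python3 - <<'E'
from h import *
for n in("top","scene"):
    im,K,E=grab(n,n+"0"); np.savez(n+"0.npz",im=im,K=K,E=E); print(n,K,E)
s=bot.get_state(); print(s["time"],s["ee_pos"],s["ee_rot"],s["gripper_width"],bot.grip_depth)
E
```

```text
pics
top [[451.79226907   0.         317.27927632]
 [  0.         451.79226907 234.79634073]
 [  0.           0.           1.        ]] [[ 0.01602973 -0.99984079 -0.00783892 -0.00327865]
 [ 0.9753291   0.01390942  0.22031721 -0.53705554]
 [-0.2201731  -0.01117715  0.97539678 -0.93013047]
 [ 0.          0.          0.          1.        ]]
scene [[590.54259603   0.         330.1735486 ]
 [  0.         590.54259603 228.82215153]
 [  0.           0.           1.        ]] [[-0.56936965 -0.82188129  0.01814794  0.27486486]
 [ 0.57830513 -0.38474386  0.71939929 -0.35692457]
 [-0.58427851  0.42009917  0.69435965 -1.02332228]
 [ 0.          0.          0.          1.        ]]
0.1 [ 0.21577565 -0.58601243  0.23033335] [ 3.13963012e+00 -1.28014071e-04 -2.78891334e+00] 0.08533123960510478 -0.0187
```

View pics/top0.png

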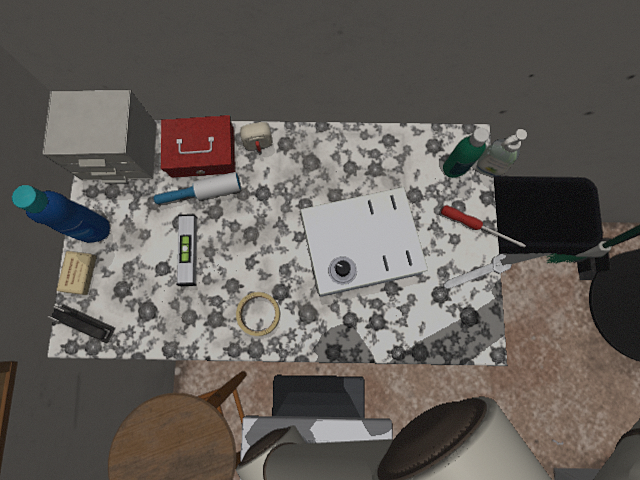

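View pics/scene0.png

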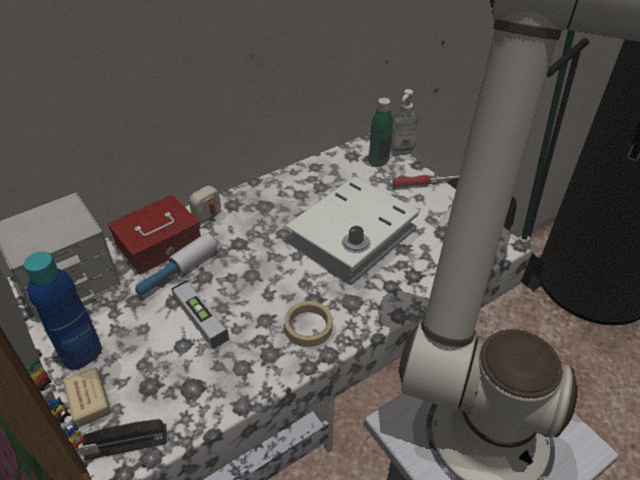

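```bash
python3 - <<'E'
from h import *
f=np.load("top0.npz"); im,K,E=f["im"],f["K"],f["E"]
hsv=cv2.cvtColor(im,cv2.COLOR_BGR2HSV)
m=((hsv[...,0]>30)&(hsv[...,0]<75)&(hsv[...,1]>90)&(hsv[...,2]>60)).astype(np.uint8)
m[:, :150]=0;m[:,230:]=0
p=np.argwhere(m)[:,::-1]; print("green",p.mean(0),p.min(0),p.max(0))
roi=im[205:295,165:210]; roi2=im[180:300,295:435]
g=cv2.cvtColor(im,cv2.COLOR_BGR2GRAY)
d=(g<70).astype(np.uint8); n,l,st,c=cv2.connectedComponentsWithStats(d[190:285,300:425])
for i in range(1,n):
    if st[i,4]>15:
        u=c[i]+[300,190]; q=np.argwhere(l==i)[:,::-1].astype(float); 
        print(u,st[i],onz(u,.062,K,E))
a=cv2.resize(roi,None,fx=6,fy=6,interpolation=cv2.INTER_CUBIC);b=cv2.resize(roi2,None,fx=3.6,fy=3.6,interpolation=cv2.INTER_CUBIC)
o=np.zeros((540,800,3),np.uint8);o[:a.shape[0],:a.shape[1]]=a;o[:b.shape[0],285:285+b.shape[1]]=b
cv2.imwrite("pics/c1.png",o)
E
```

```text
green [184.92413793 248.64137931] [181 236] [188 261]
[392.76 202.24] [91  6  5 13 25] [ 0.6130302  -0.16150492  0.062     ]
[369.96153846 206.69230769] [68 11  5 13 26] [ 0.60205728 -0.1108523   0.062     ]
[408.18181818 257.48484848] [106  61   5  14  33] [ 0.48916305 -0.19217024  0.062     ]
[385.10344828 263.13793103] [83 66  5 15 29] [ 0.47608873 -0.14220813  0.062     ]
[342.36813187 268.36263736] [ 34  70  16  17 182] [ 0.46337708 -0.05027278  0.062     ]
[391.8  282.55] [89 91  8  4 20] [ 0.43443308 -0.15576059  0.062     ]
```

View pics/c1.png

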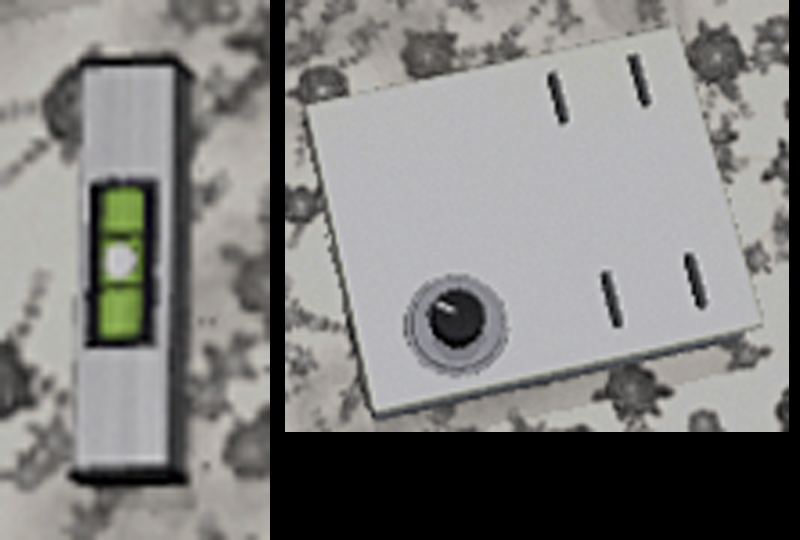

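```bash
python3 - <<'E'
from h import *
f=np.load("top0.npz"); im,K,E=f["im"],f["K"],f["E"]
P=[onz((165+u/6,205+v/6),.03,K,E) for u,v in((83,64),(178,64),(77,470),(168,470))]
for p in P: print(p.round(4))
print(np.mean(P,0), onz((184.9,248.6),.035,K,E))
for z in(.09,.096,.102): print(z,onz((342.8,268.3),z,K,E).round(4))
f2=np.load("scene0.npz"); im2,K2,E2=f2["im"],f2["K"],f2["E"]
for z in(.09,.096,.102): print(proj(onz((342.8,268.3),z,K,E),K2,E2))
print("level scene", proj(np.mean(P,0),K2,E2))
s=bot.get_state();print(s["joint_pos"])
a=cv2.resize(im2[210:290,310:410],None,fx=4,fy=4);cv2.imwrite("pics/c2.png",np.hstack([a,cv2.resize(im2[270:350,160:260],None,fx=4,fy=4)]))
E
```

```text
[0.5841 0.3225 0.03  ]
[0.5846 0.2862 0.03  ]
[0.4294 0.3117 0.03  ]
[0.4299 0.2781 0.03  ]
[0.50700518 0.29962985 0.03      ] [0.50677553 0.3008308  0.035     ]
0.09 [ 0.4593 -0.0499  0.09  ]
0.096 [ 0.4584 -0.0496  0.096 ]
0.102 [ 0.4575 -0.0493  0.102 ]
[356.61504046 232.29436492]
[356.90245947 230.55875804]
[357.19210707 228.80969369]
level scene [199.50024307 308.08466984]
[-9.59405205e-01  3.85474623e-01  6.75013263e-03 -4.06874825e-04
 -1.19400184e+00 -2.58561865e-01]
```

View pics/c2.png

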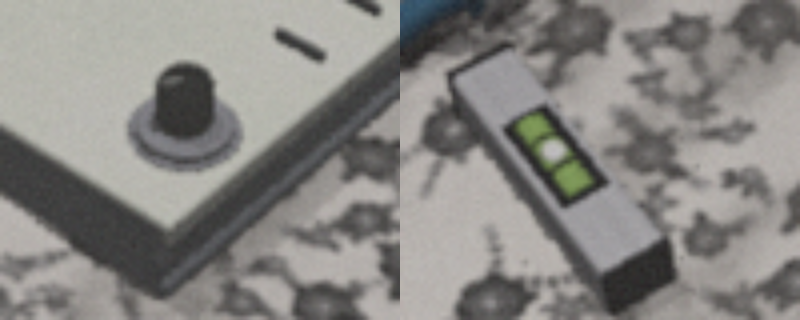

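Emit:
{"name": "step_arm", "arguments": {"commands": [20, 38, 0, -2, 45, 75, 0, -5, 70, 110, 0, -8, 95, 145, 0, -11, 120, 180, 0, -14, 145, 215, 0, -16.7, 170, 250, 0, -16.7, 195, 285, 0, -16.7, 220, 320, 0, -16.7, 230, 330, 0, -16.7], "gripper": -1}}

```text
time: 0.93
ee_pos: [0.447, -0.2536, 0.2312]
ee_rot: [3.141, 0.0, -3.078]
ft_force: [-0.1, -0.8, 0.1]
gripper_width: 0.0853
finger_force: 0.0
```

Emit:
{"name": "step_arm", "arguments": {"commands": [5, 38, 0, 0, 11, 79, 0, 0, 17, 120, 0, 0, 23, 161, 0, 0, 29, 202, 0, 0, 35, 243, 0, 0, 41, 284, 0, 0, 47, 325, 0, 0, 53, 366, 0, 0, 58, 400, -10, 0]}}

```text
time: 1.77
ee_pos: [0.5049, 0.1466, 0.2229]
ee_rot: [3.14, 0.004, -3.078]
ft_force: [0.5, -0.6, 0.6]
gripper_width: 0.0854
finger_force: 0.0
```

Emit:
{"name": "step_arm", "arguments": {"commands": [1, 38, -10, 0, 2, 76, -30, 0, 3, 114, -50, 0, 3, 145, -70, 0, 3, 155, -80, 0, 3, 155, -80, 0]}}

```text
time: 2.27
ee_pos: [0.5052, 0.2997, 0.1375]
ee_rot: [-3.138, -0.005, -3.078]
ft_force: [-0.2, -1.0, -0.7]
gripper_width: 0.0855
finger_force: 0.0
```

```bash
cat > w.py <<'E'
from h import *
import sys
s=bot.get_state(); print(s["time"],s["ee_pos"].round(4),s["ee_rot"].round(4),s["joint_pos"].round(3),s["ft_force"].round(2),s["gripper_width"])
im,K,E=grab("wrist",sys.argv[1]); np.savez(sys.argv[1]+".npz",im=im,K=K,E=E); print(K[0],K[1])
E
python3 w.py w1
```

```text
2.2667 [0.5052 0.2997 0.1375] [-3.1377 -0.0053 -3.0776] [ 8.110e-01  4.070e-01 -2.110e-01 -1.000e-03 -9.600e-01 -2.317e+00] [-0.18 -1.03 -0.71] 0.08546305990829163
[371.64829954   0.         317.06802763] [  0.         371.64829954 239.6538455 ]
```

View pics/w1.png

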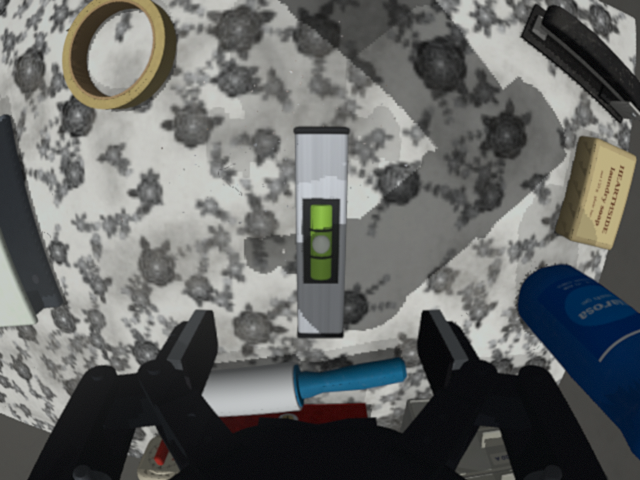

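```bash
python3 - <<'E'
from h import *
f=np.load("w1.npz");K,E=f["K"],f["E"]
for u,z in(((320.5,241),.035),((296,131),.03),((348,131),.03),((299,335),.03),((344,335),.03)): print(onz(u,z,K,E,True).round(4))
print(proj(bot.get_state()["ee_pos"],K,E,True))
E
```

```text
[0.5058 0.3    0.035 ]
[0.4311 0.2786 0.03  ]
[0.4288 0.3133 0.03  ]
[0.588  0.2884 0.03  ]
[0.5856 0.3243 0.03  ]
[318.37004112 317.46384924]
```

Emit:
{"name": "step_arm", "arguments": {"commands": [2, 1, -30, 0, 2, 1, -60, 0, 2, 1, -90, 0, 2, 1, -110, 0, 2, 1, -125, 0, 2, 1, -134, 0, 2, 1, -134, 0, 2, 1, -134, 0]}}

```text
time: 2.98
ee_pos: [0.5097, 0.2991, 0.0083]
ee_rot: [3.141, 0.001, -3.081]
ft_force: [-0.7, 0.4, -0.2]
gripper_width: 0.0855
finger_force: 0.0
```

Emit:
{"name": "step_arm", "arguments": {"commands": [0, 0, 0, 0, 0, 0, 0, 0, 0, 0, 0, 0, 0, 0, 0, 0, 0, 0, 0, 0, 0, 0, 0, 0, 0, 0, 0, 0, 0, 0, 0, 0, 0, 0, 0, 0, 0, 0, 0, 0], "gripper": 1}}

```text
time: 3.82
ee_pos: [0.5096, 0.3004, 0.0085]
ee_rot: [3.14, 0.002, -3.08]
ft_force: [-1.4, 0.2, 6.0]
gripper_width: 0.0348
finger_force: 62.6
```

Emit:
{"name": "step_arm", "arguments": {"commands": [0, 0, 10, 0, 0, 0, 30, 0, 0, 0, 60, 0, 0, 0, 90, 0, 0, 0, 120, 0, 0, 0, 145, 0, 0, 0, 150, 0, 0, 0, 150, 0]}}

```text
time: 4.48
ee_pos: [0.5092, 0.2999, 0.159]
ee_rot: [3.139, 0.002, -3.081]
ft_force: [0.7, 0.1, -3.1]
gripper_width: 0.0349
finger_force: 61.6
```

Emit:
{"name": "step_arm", "arguments": {"commands": [2, -20, 0, 0, 4, -50, 0, 1, 7, -85, 0, 2, 10, -120, 0, 3, 13, -155, 0, 4, 16, -190, 0, 5, 19, -225, 0, 6, 22, -260, 0, 7, 25, -295, 0, 8, 28, -330, 0, 9]}}

```text
time: 5.32
ee_pos: [0.5349, -0.0323, 0.1546]
ee_rot: [3.141, -0.006, -2.923]
ft_force: [0.3, 0.4, -3.7]
gripper_width: 0.0347
finger_force: 61.5
```

Emit:
{"name": "step_arm", "arguments": {"commands": [3, -35, 0, 0.5, 6, -70, 0, 1, 9, -100, 0, 1.1, 10, -118, 0, 1.1, 10, -121, 0, 1.1, 10, -121, 0, 1.1, 10, -121, 0, 1.1, 10, -121, 0, 1.1]}}

```text
time: 5.98
ee_pos: [0.5463, -0.1505, 0.1563]
ee_rot: [3.141, -0.002, -2.903]
ft_force: [0.6, 1.0, -2.6]
gripper_width: 0.0347
finger_force: 61.5
```

```bash
python3 w.py w2
```

```text
5.9833 [ 0.5463 -0.1505  0.1563] [ 3.1406e+00 -2.0000e-03 -2.9031e+00] [ 1.700e-02  3.530e-01 -2.430e-01 -1.000e-03 -9.770e-01 -1.349e+00] [ 0.6   0.95 -2.64] 0.03472792048432797
[371.64829954   0.         317.06802763] [  0.         371.64829954 239.6538455 ]
```

View pics/w2.png

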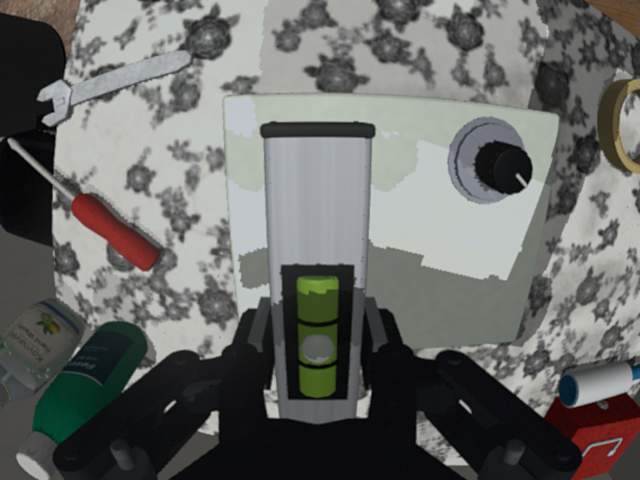

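Emit:
{"name": "step_arm", "arguments": {"commands": [1, -1, -20, 0.2, 1, -1, -40, 0.2, 1, -1, -55, 0.2, 1, -1, -68, 0.2, 1, -1, -76, 0.2, 1, -1, -82, 0.2, 1, -1, -82, 0.2]}}

```text
time: 6.62
ee_pos: [0.5474, -0.1518, 0.0743]
ee_rot: [3.141, -0.002, -2.9]
ft_force: [-0.1, 1.0, -2.2]
gripper_width: 0.0347
finger_force: 61.5
```

Emit:
{"name": "step_arm", "arguments": {"commands": [0, 0, -2, 0, 0, 0, -4, 0, 0, 0, -6, 0, 0, 0, -8, 0, 0, 0, -8, 0, 0, 0, -8, 0]}}

```text
time: 7.12
ee_pos: [0.5483, -0.1525, 0.0677]
ee_rot: [-3.141, 0.001, -2.901]
ft_force: [-0.6, 0.5, -0.3]
gripper_width: 0.0348
finger_force: 61.7
```

Emit:
{"name": "step_arm", "arguments": {"commands": [0, 0, -1, 0, 0, 0, -2, 0, 0, 0, -2, 0, 0, 0, -2, 0]}}

```text
time: 7.45
ee_pos: [0.5482, -0.1525, 0.0655]
ee_rot: [-3.141, 0.0, -2.9]
ft_force: [0.4, 0.7, -0.7]
gripper_width: 0.0347
finger_force: 61.7
```

```bash
python3 - <<'E'
from h import *
im,K,E=grab("scene");im2,_,_=grab("top")
a=cv2.resize(im[170:290,270:430],None,fx=2.5,fy=2.5,interpolation=cv2.INTER_CUBIC)
b=cv2.resize(im2[180:300,290:450],None,fx=2.5,fy=2.5,interpolation=cv2.INTER_CUBIC)
cv2.imwrite("pics/p1.png",np.hstack([a,b]))
E
```

```text
(no output)
```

View pics/p1.png

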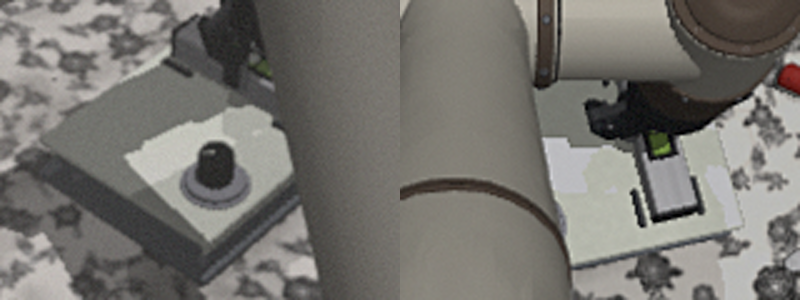

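Emit:
{"name": "step_arm", "arguments": {"commands": [0, 0, -1, 0, 0, 0, -3, 0, 0, 0, -3, 0, 0, 0, -3, 0]}}

```text
time: 7.88
ee_pos: [0.548, -0.1525, 0.0623]
ee_rot: [-3.141, -0.0, -2.9]
ft_force: [0.2, -0.5, 0.7]
gripper_width: 0.0348
finger_force: 62.0
```

Emit:
{"name": "step_arm", "arguments": {"commands": [0, 0, 0, 0, 0, 0, 0, 0, 0, 0, 0, 0, 0, 0, 0, 0, 0, 0, 0, 0, 0, 0, 0, 0, 0, 0, 0, 0, 0, 0, 0, 0, 0, 0, 0, 0, 0, 0, 0, 0], "gripper": -1}}

```text
time: 8.72
ee_pos: [0.548, -0.1525, 0.0623]
ee_rot: [-3.142, 0.0, -2.9]
ft_force: [0.3, -0.4, 0.1]
gripper_width: 0.0853
finger_force: 0.0
```

Emit:
{"name": "step_arm", "arguments": {"commands": [0, 0, 15, 0, 0, 0, 35, 0, 0, 0, 60, 0, 0, 0, 85, 0, 0, 0, 115, 0, 0, 0, 130, 0, -20, 0, 130, 0, -40, 0, 130, 0, -50, 20, 130, 0, -50, 20, 130, 0]}}

```text
time: 9.55
ee_pos: [0.4957, -0.1312, 0.1926]
ee_rot: [3.141, -0.0, -2.9]
ft_force: [-0.0, 0.2, -0.0]
gripper_width: 0.0854
finger_force: 0.0
```

```bash
python3 w.py w3
```

```text
9.55 [ 0.4957 -0.1312  0.1926] [ 3.1405e+00 -3.0000e-04 -2.9001e+00] [ 5.700e-02  2.280e-01 -3.210e-01 -1.000e-03 -1.022e+00 -1.386e+00] [-0.04  0.22 -0.03] 0.08539781574610036
[371.64829954   0.         317.06802763] [  0.         371.64829954 239.6538455 ]
```

View pics/w3.png

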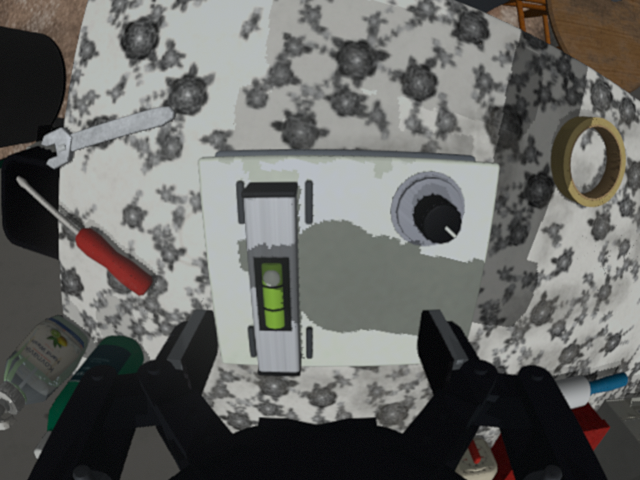

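```bash
python3 - <<'E'
from h import *
f=np.load("w3.npz");K,E,im=f["K"],f["E"],f["im"]
g=cv2.cvtColor(im,cv2.COLOR_BGR2GRAY)
m=np.zeros_like(g);m[180:260,395:480]=(g[180:260,395:480]<60)
p=np.argwhere(m)[:,::-1];print(len(p),p.min(0),p.max(0))
for u,z in(((439,219),.10),((428,209),.070),((273,294),.091),((241,202),.064),((309,202),.064),((252,341),.06),((310,342),.06)): print(u,onz(u,z,K,E,True).round(4))
for z in(.09,.1): print(proj((.458,-.0494,z),K,E,True))
cv2.imwrite("pics/k.png",cv2.resize(im[150:380,220:480],None,fx=2.3,fy=2.3))
E
```

```text
1681 [413 194] [460 242]
(439, 219) [ 0.4581 -0.0562  0.1   ]
(428, 209) [ 0.4585 -0.0552  0.07  ]
(273, 294) [ 0.5448 -0.1544  0.091 ]
(241, 202) [ 0.489 -0.194  0.064]
(309, 202) [ 0.477  -0.1437  0.064 ]
(252, 341) [ 0.6135 -0.1641  0.06  ]
(310, 342) [ 0.601  -0.1133  0.06  ]
[443.23089173 217.35385729]
[447.76978085 221.25243701]
```

View pics/k.png

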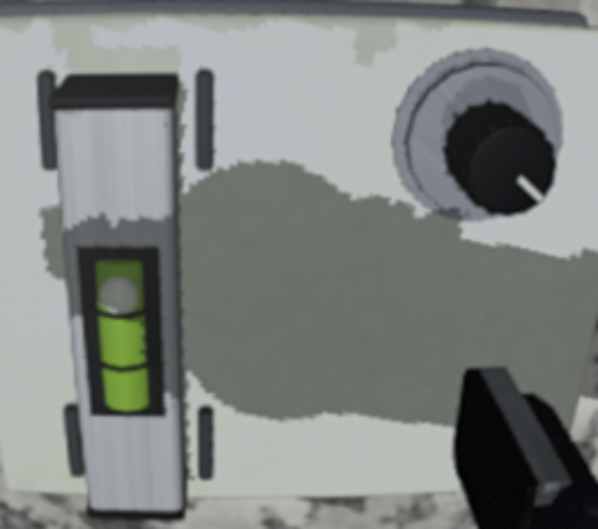

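Emit:
{"name": "step_arm", "arguments": {"commands": [-10, 15, 0, 5, -20, 35, 0, 11, -30, 55, 0, 17, -38, 75, 0, 23, -38, 79, 0, 29, -38, 79, -15, 35, -38, 79, -30, 40, -38, 79, -35, 40, -38, 79, -35, 40]}}

```text
time: 10.35
ee_pos: [0.4595, -0.0537, 0.1561]
ee_rot: [3.14, -0.002, -2.205]
ft_force: [-0.2, -0.3, -0.7]
gripper_width: 0.0854
finger_force: 0.0
```

```bash
python3 w.py w4; python3 -c "
from h import *
f=np.load('w4.npz');K,E=f['K'],f['E']
print(proj((.458,-.052,.1),K,E,True),proj((.458,-.052,.07),K,E,True),proj((.545,-.154,.09),K,E,True))"
```

```text
10.35 [ 0.4595 -0.0537  0.1561] [ 3.1395e+00 -2.3000e-03 -2.2047e+00] [ 0.236  0.186 -0.484 -0.    -0.904 -0.87 ] [-0.24 -0.29 -0.69] 0.08538997122629934
[371.64829954   0.         317.06802763] [  0.         371.64829954 239.6538455 ]
[321.86592484 268.14696599] [321.24432788 250.25773472] [118.80815732 215.46269844]
```

View pics/w4.png

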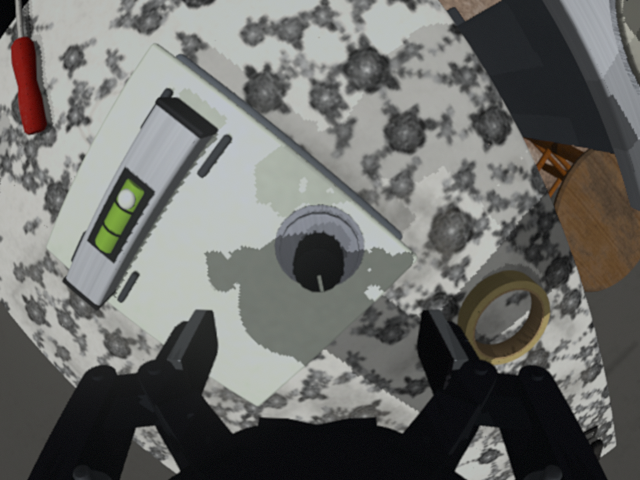

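Emit:
{"name": "step_arm", "arguments": {"commands": [-1, 0, -20, 0, -1, 0, -45, 0, -1, 0, -65, 0, -1, 0, -80, 0, -1, 0, -87, 0, -1, 0, -87, 0, -1, 0, -87, 0]}}

```text
time: 10.98
ee_pos: [0.4599, -0.0535, 0.071]
ee_rot: [-3.141, 0.001, -2.203]
ft_force: [-0.5, -0.3, 0.7]
gripper_width: 0.0856
finger_force: 0.0
```

Emit:
{"name": "step_arm", "arguments": {"commands": [0, 0, 0, 0, 0, 0, 0, 0, 0, 0, 0, 0, 0, 0, 0, 0, 0, 0, 0, 0, 0, 0, 0, 0, 0, 0, 0, 0, 0, 0, 0, 0, 0, 0, 0, 0, 0, 0, 0, 0], "gripper": 1}}

```text
time: 11.82
ee_pos: [0.4587, -0.0533, 0.0702]
ee_rot: [3.141, -0.0, -2.203]
ft_force: [-1.4, 3.9, 0.5]
gripper_width: 0.0285
finger_force: 59.3
```

Emit:
{"name": "step_arm", "arguments": {"commands": [0, 0, -2, 0, 0, 0, -4, 0, 0, 0, -6, 0, 0, 0, -8, 0, 0, 0, -8, 0, 0, 0, -8, 0]}}

```text
time: 12.32
ee_pos: [0.4574, -0.0537, 0.063]
ee_rot: [3.14, -0.002, -2.202]
ft_force: [-9.7, 3.7, 12.4]
gripper_width: 0.0287
finger_force: 60.8
```

Emit:
{"name": "step_arm", "arguments": {"commands": [0, 0, -1, 0, 0, 0, -2, 0, 0, 0, -2, 0, 0, 0, -2, 0]}}

```text
time: 12.65
ee_pos: [0.4574, -0.0538, 0.0623]
ee_rot: [3.14, -0.002, -2.202]
ft_force: [-12.0, 4.1, 22.8]
gripper_width: 0.0286
finger_force: 62.0
```

Emit:
{"name": "step_arm", "arguments": {"commands": [0, 0, -1, 0, 0, 0, -2, 0, 0, 0, -2, 0, 0, 0, -2, 0]}}

```text
time: 12.98
ee_pos: [0.4571, -0.0539, 0.0613]
ee_rot: [3.14, -0.003, -2.2]
ft_force: [-15.7, 6.1, 32.3]
gripper_width: 0.0282
finger_force: 63.6
```

Emit:
{"name": "step_arm", "arguments": {"commands": [0, 0, 1, 0, 0, 0, 2, 0, 0, 0, 2, 0, 0, 0, 2, 0, 0, 0, 2, 0, 0, 0, 2, 0, 0, 0, 2, 0, 0, 0, 2, 0, 0, 0, 2, 0, 0, 0, 2, 0]}}

```text
time: 13.82
ee_pos: [0.4571, -0.0539, 0.0619]
ee_rot: [3.139, -0.003, -2.201]
ft_force: [-12.1, 4.8, 19.7]
gripper_width: 0.0286
finger_force: 62.0
```

```bash
cat > b.py <<'E'
from h import *
import sys
s=bot.get_state(); print(round(s["time"],2),s["ee_pos"].round(4),round(s["ee_rot"][2],3),"j6",s["joint_pos"][5].round(3),s["ft_force"].round(1),s["moment"].round(2))
for cam in("wrist","top","scene"):
    im,K,E=grab(cam); fish=cam=="wrist"
    hsv=cv2.cvtColor(im,cv2.COLOR_BGR2HSV)
    m=((hsv[...,0]>28)&(hsv[...,0]<60)&(hsv[...,1]>110)&(hsv[...,2]>30)).astype(np.uint8)
    # keep only pixels projecting near the level
    q=[(p[1],p[0]) for p in np.argwhere(m)]
    W=np.array([onz(u,.090,K,E,fish) for u in q]) if q else np.zeros((0,3))
    if len(W)==0: print(cam,"none"); continue
    k=np.hypot(W[:,0]-.545,W[:,1]+.154)<.05; W=W[k][:,:2].astype(np.float32)
    if len(W)<20: print(cam,"few",len(W)); continue
    ax=np.array([np.cos(.243),np.sin(.243)]); no=np.array([-ax[1],ax[0]])
    t=W@ax; n=W@no; tc=(t.min()+t.max())/2; nc=(n.min()+n.max())/2
    print(cam,len(W),"green t len",round((t.max()-t.min())*1e3,1),"n wid",round((n.max()-n.min())*1e3,1),"ctr",(tc*ax+nc*no).round(4))
    S=cv2.GaussianBlur(im,(1,1),0)
    for d in range(-28,29,2):
        c=[]
        for e in(-.0015,0,.0015):
            P=(tc+d/1e3)*ax+(nc+e)*no
            c.append(cv2.getRectSubPix(im,(1,1),tuple(map(float,proj((P[0],P[1],.090),K,E,fish))))[0,0])
        b,g,r=np.mean(c,0); print(f"{d}:{r:.0f},{g:.0f},{b:.0f}",end="  ")
    print()
E
python3 b.py
```

```text
13.82 [ 0.4571 -0.0539  0.0619] -2.201 j6 -0.868 [-12.1   4.8  19.7] [1.45 2.86 0.05]
wrist 2104 green t len 56.8 n wid 15.0 ctr [ 0.5396 -0.1525]
-28:60,79,38  -26:99,132,51  -24:128,171,61  -22:128,172,61  -20:128,172,62  -18:127,171,61  -16:127,171,61  -14:127,171,61  -12:127,171,61  -10:120,161,58  -8:26,27,27  -6:124,166,60  -4:126,170,61  -2:126,170,61  0:126,169,61  2:126,169,61  4:126,169,61  6:126,168,61  8:125,162,76  10:167,171,166  12:188,194,192  14:192,198,196  16:194,200,196  18:193,199,193  20:184,191,182  22:134,169,89  24:123,165,60  26:123,165,61  28:89,117,53  
top 143 green t len 56.6 n wid 15.3 ctr [ 0.5442 -0.1518]
-28:78,96,47  -26:130,164,75  -24:136,171,79  -22:135,168,78  -20:135,169,80  -18:134,167,79  -16:135,169,80  -14:135,168,79  -12:113,139,68  -10:62,74,41  -8:107,132,66  -6:140,173,82  -4:138,170,81  -2:136,169,80  0:136,169,80  2:136,170,80  4:135,168,80  6:138,164,95  8:159,168,143  10:194,192,195  12:193,192,198  14:193,192,197  16:195,193,197  18:187,187,185  20:158,172,134  22:136,167,83  24:138,172,81  26:127,158,76  28:72,87,46  
scene few 1
```

Emit:
{"name": "step_arm", "arguments": {"commands": [0, 0, 0, -4, 0, 0, 0.2, -8, 0, 0, 0.4, -12, 0, 0, 0.5, -16, 0, 0, 0.6, -20, 0, 0, 0.7, -24, 0, 0, 0.8, -28, 0, 0, 0.9, -32, 0, 0, 1, -36, 0, 0, 1, -36]}}

```text
time: 14.8
ee_pos: [0.4555, -0.0516, 0.0628]
ee_rot: [3.138, -0.005, -2.833]
ft_force: [-18.0, 19.8, 26.2]
gripper_width: 0.0287
finger_force: 62.8
```

Emit:
{"name": "step_arm", "arguments": {"commands": [0, 0, 0, -4, 0, 0, 0.2, -8, 0, 0, 0.4, -12, 0, 0, 0.5, -16, 0, 0, 0.6, -20, 0, 0, 0.7, -24, 0, 0, 0.8, -28, 0, 0, 0.9, -32, 0, 0, 1, -36, 0, 0, 1, -36]}}

```text
time: 15.63
ee_pos: [0.4559, -0.0489, 0.0639]
ee_rot: [3.138, -0.006, 2.821]
ft_force: [-21.0, 34.9, 28.7]
gripper_width: 0.0282
finger_force: 63.1
```

Emit:
{"name": "step_arm", "arguments": {"commands": [0, 0, 0, 0, 0, 0, 0, 0, 0, 0, 0, 0, 0, 0, 0, 0, 0, 0, 0, 0, 0, 0, 0, 0, 0, 0, 0, 0, 0, 0, 0, 0, 0, 0, 0, 0, 0, 0, 0, 0]}}

```text
time: 16.47
ee_pos: [0.4559, -0.049, 0.0639]
ee_rot: [3.138, -0.006, 2.824]
ft_force: [-21.4, 35.5, 29.1]
gripper_width: 0.0283
finger_force: 63.1
```

Emit:
{"name": "step_arm", "arguments": {"commands": [0, 0, 0, 0, 0, 0, 0, 0, 0, 0, 0, 0, 0, 0, 0, 0, 0, 0, 0, 0, 0, 0, 0, 0, 0, 0, 0, 0, 0, 0, 0, 0, 0, 0, 0, 0, 0, 0, 0, 0]}}

```text
time: 17.3
ee_pos: [0.4559, -0.0489, 0.0639]
ee_rot: [3.138, -0.006, 2.824]
ft_force: [-20.0, 36.0, 29.2]
gripper_width: 0.0284
finger_force: 63.1
```

```bash
python3 b.py
```

```text
17.3 [ 0.4559 -0.0489  0.0639] 2.824 j6 -2.125 [-20.   36.   29.2] [10.55  5.68  0.07]
wrist 188 green t len 10.2 n wid 16.7 ctr [ 0.5172 -0.1544]
-28:19,21,21  -26:17,19,20  -24:27,28,30  -22:29,31,33  -20:27,30,32  -18:26,28,29  -16:22,24,25  -14:17,20,21  -12:18,21,22  -10:17,21,21  -8:18,21,21  -6:16,20,20  -4:37,50,24  -2:130,172,67  0:139,186,64  2:118,159,54  4:11,12,14  6:13,16,15  8:14,16,17  10:12,15,16  12:14,15,17  14:14,15,16  16:13,14,16  18:14,15,16  20:14,15,17  22:14,15,17  24:13,15,16  26:13,14,16  28:13,15,17  
top 147 green t len 56.2 n wid 15.6 ctr [ 0.5445 -0.1523]
-28:64,79,43  -26:118,148,67  -24:135,170,78  -22:134,166,77  -20:134,167,78  -18:135,168,79  -16:136,168,79  -14:137,171,80  -12:129,161,75  -10:99,121,59  -8:88,108,54  -6:138,174,78  -4:138,169,88  -2:156,167,135  0:187,186,186  2:195,193,199  4:194,193,198  6:195,195,197  8:187,185,186  10:134,136,128  12:87,109,51  14:139,173,80  16:138,172,82  18:137,171,83  20:137,170,82  22:137,170,81  24:139,173,84  26:136,170,80  28:98,122,58  
scene few 2
```

Emit:
{"name": "step_arm", "arguments": {"commands": [-1, 1, 0, 0, -2, 2, 0, 0, -2, 3, 0, 0, -3, 4, 0, 0, -3, 5, 0, 0, -3, 5, 0, -4, -3, 5, 0.2, -8, -3, 5, 0.4, -12, -3, 5, 0.5, -16, -3, 5, 0.5, -16]}}

```text
time: 18.28
ee_pos: [0.4565, -0.0472, 0.0648]
ee_rot: [3.139, 0.001, 2.544]
ft_force: [-8.7, 12.0, 18.2]
gripper_width: 0.028
finger_force: 61.9
```

Emit:
{"name": "step_arm", "arguments": {"commands": [0, 0, 0, 0, 0, 0, 0, 0, 0, 0, 0, 0, 0, 0, 0, 0, 0, 0, 0, 0, 0, 0, 0, 0, 0, 0, 0, 0, 0, 0, 0, 0, 0, 0, 0, 0, 0, 0, 0, 0]}}

```text
time: 19.12
ee_pos: [0.4565, -0.0472, 0.0648]
ee_rot: [3.139, 0.001, 2.546]
ft_force: [-9.5, 11.6, 18.3]
gripper_width: 0.0276
finger_force: 61.9
```

Emit:
{"name": "step_arm", "arguments": {"commands": [0, 0, 0, 0, 0, 0, 0, 0, 0, 0, 0, 0, 0, 0, 0, 0, 0, 0, 0, 0, 0, 0, 0, 0, 0, 0, 0, 0, 0, 0, 0, 0, 0, 0, 0, 0, 0, 0, 0, 0]}}

```text
time: 19.95
ee_pos: [0.4565, -0.0472, 0.0648]
ee_rot: [3.139, 0.001, 2.546]
ft_force: [-7.9, 12.4, 18.3]
gripper_width: 0.0284
finger_force: 61.9
```

```bash
sed -i 's/for cam in("wrist","top","scene")/for cam in("top",)/; s/range(-28,29,2)/range(-14,17)/' b.py; python3 b.py
```

```text
19.95 [ 0.4565 -0.0472  0.0648] 2.546 j6 -2.417 [-7.9 12.4 18.3] [ 3.57  2.4  -0.  ]
top 147 green t len 56.9 n wid 16.2 ctr [ 0.5453 -0.1522]
-14:137,171,79  -13:130,163,76  -12:119,149,70  -11:101,126,59  -10:82,102,48  -9:79,96,51  -8:115,134,87  -7:151,170,123  -6:172,182,155  -5:191,191,185  -4:195,193,195  -3:193,192,198  -2:193,192,199  -1:192,192,198  0:193,193,197  1:194,193,197  2:195,193,196  3:192,191,190  4:185,186,180  5:171,178,156  6:154,170,128  7:137,161,98  8:123,151,76  9:107,135,61  10:90,112,54  11:82,101,52  12:109,133,66  13:137,169,81  14:142,176,84  15:139,172,81  16:137,170,80
```

Emit:
{"name": "step_arm", "arguments": {"commands": [0, 0, -0.5, 0, 0, 0, -1, 0, 0, 0, -1.5, 0, 0, 0, -1.5, 0, 0, 0, -1.5, 0, 0, 0, -1.5, 0, 0, 0, -1.5, 0, 0, 0, -1.5, 0, 0, 0, -1.5, 0, 0, 0, -1.5, 0]}}

```text
time: 20.83
ee_pos: [0.4565, -0.0472, 0.0643]
ee_rot: [3.14, 0.001, 2.546]
ft_force: [-11.8, 13.3, 28.5]
gripper_width: 0.0281
finger_force: 63.1
```

Emit:
{"name": "step_arm", "arguments": {"commands": [0, 0, 0, 0, 0, 0, 0, 0, 0, 0, 0, 0, 0, 0, 0, 0, 0, 0, 0, 0, 0, 0, 0, 0, 0, 0, 0, 0, 0, 0, 0, 0, 0, 0, 0, 0, 0, 0, 0, 0]}}

```text
time: 21.67
ee_pos: [0.4565, -0.0472, 0.0643]
ee_rot: [3.139, 0.001, 2.546]
ft_force: [-12.2, 12.7, 26.9]
gripper_width: 0.0284
finger_force: 63.1
```

Emit:
{"name": "step_arm", "arguments": {"commands": [0, 0, 0, 0, 0, 0, 0, 0, 0, 0, 0, 0, 0, 0, 0, 0, 0, 0, 0, 0, 0, 0, 0, 0, 0, 0, 0, 0, 0, 0, 0, 0, 0, 0, 0, 0, 0, 0, 0, 0]}}

```text
time: 22.5
ee_pos: [0.4565, -0.0472, 0.0643]
ee_rot: [3.14, 0.001, 2.547]
ft_force: [-11.2, 13.6, 27.2]
gripper_width: 0.0284
finger_force: 63.1
```

```bash
python3 b.py
```

```text
22.5 [ 0.4565 -0.0472  0.0643] 2.547 j6 -2.417 [-11.2  13.6  27.2] [3.82 3.26 0.  ]
top 149 green t len 57.3 n wid 15.6 ctr [ 0.5451 -0.1521]
-14:138,172,80  -13:135,168,78  -12:121,151,70  -11:104,129,60  -10:85,105,49  -9:75,93,44  -8:101,125,61  -7:131,161,82  -6:146,170,106  -5:155,168,132  -4:168,173,158  -3:184,185,182  -2:196,194,198  -1:195,193,198  0:193,192,197  1:193,192,196  2:193,193,196  3:194,193,196  4:195,194,195  5:193,192,190  6:185,187,179  7:169,173,156  8:133,144,113  9:97,112,72  10:82,99,54  11:78,96,47  12:101,126,60  13:130,162,76  14:142,177,84  15:140,174,82  16:138,171,82
```

```bash
python3 -c "
from plant import bot
print(bot.hand_in())"
```

```text
the job is handed in; nothing more can be done
None
```

I handed the job in at 22.5 s with the level lying in the channel, the knob held and pressed at about 27 N, and the bubble about 0.8 mm from the middle by the top camera; hand-in returned no verdict. That the foot is on its pad I inferred from the press stiffness, not from seeing it.

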